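# Open the ratchet bench clamp

## Task

Open the bench clamp all the way, ready for the next job: with the fingertips press down the yellow release paddle on its sliding jaw and, keeping the paddle down, push the jaw back along the rail until it is right up against the red end stop; then let the paddle spring up and move clear. Nothing needs gripping; do not lift or shift the wooden block in the clamp and the things standing around it.

Things in the scene. Friction and masses are not known exactly. Their poses are not given: they have to be found in the camera images.
- clamp: Ratchet bench clamp, screwed to the bench: plywood base 370 x 100 x 8 mm, on it an aluminium rail 40 mm wide whose top is 60 mm above the bench. Origin: centre of the base's underside, on the bench. Its x axis runs along the rail from the fixed jaw (steel, 60 mm wide, inner face at x = -155 mm, top 117 mm above the bench) towards the end stop (red block, 60 mm wide, inner face at x = 138 mm, top 102 mm above the bench); z is up.
- end_stop (a point): Centre of the red end stop's inner face, 85 mm above the bench, where the sliding jaw must arrive.
- jaw (a joint): How far the sliding jaw has gone along the rail towards the end stop, in m: 0 nearest the fixed jaw, 0.154 against the end stop. It slides with about 2.5 N of friction. A ratchet under the rail lets it go towards the fixed jaw but blocks it towards the end stop (after at most 8 mm of play) unless the paddle is pressed.
- jaw_center (a point): Point of the sliding jaw (black plastic, 84 mm long along the rail, 62 mm wide) midway along and across it, 66 mm above the bench, under the paddle. The jaw has two upright walls across the rail, each 12 mm thick and 60 mm wide: the clamping face with an orange pad on the fixed-jaw side (top 117 mm above the bench) and the rear wall on the end-stop side (top 105 mm). Between them is a 60 mm long gap, open at both sides, filled by the paddle.
- paddle_top (a point): Centre of the upper face of the yellow ribbed release paddle, 56 mm along the rail x 50 mm across, lying between the jaw's two walls; 87 mm above the bench when up. It moves straight down into the jaw and travels along with it; the walls rise 30 mm (clamping face) and 18 mm (rear) above it.
- paddle (a joint): How far the release paddle is pressed down, in m: 0 to 0.005 when left alone (it may rest on a ratchet tooth), 0.012 at the bottom. Spring, about 3 N at the top and 5.5 N at the bottom. The ratchet is free beyond 0.006; let go, the paddle springs up and the ratchet locks again.
- block_center (a point): Centre of a loose wooden block, 50 x 60 x 45 mm (along the rail, across, high), lying on the rail by the fixed jaw.
- glue_center (a point): Centre of a loose white glue bottle, 52 mm across, 110 mm high, standing beside the clamp.
- spool_center (a point): Centre of a loose green filament spool lying flat, 90 mm across, 50 mm high, beside the clamp.
- cashbox_center (a point): Centre of a loose small red metal box, 94 x 70 x 46 mm, beside the clamp.

How it is judged:
By the outcome, as a careful person would: the job done as asked, in the order asked, and still so for the second after the job is handed in, with the robot touching nothing.
It also fails if it takes over 32 s, if anything falls off the work surface, if the arm or the gripper's body presses on something with over 40 N, if the wrist force passes 120 N, or if a joint passes its speed limit or range.

## Robot

A 6-joint arm with a two-finger parallel gripper is mounted at the origin on the work surface. World frame = base frame: x ahead of the robot, y to its left, z up, the work surface at z = 0. Lengths are in m, angles in rad, forces in N, time in s.
With the tool pointing down it reaches from about 0.325 to 0.925 m from the base axis. Payload 3.1 kg.
Tool frame: the origin (TCP) lies at the very end of the fingers, on their centre line; the grasp point (between the pads) lies r.grip_point_offset behind it (r.grip_point_offset is the distance from the TCP to the grasp point, in m); x points along the fingers, y is the direction in which the jaws open and shut, and the axes are right-handed (so a half turn about x gives the same grasp; the last joint's range is limited). The gripper opens to 85 mm and grips with 20 to 120 N. Pads are 22 mm wide; open, the fingers measure 114 mm over their backs; the gripper's body (76 mm by 85 mm) begins 54 mm behind the grasp point. The pads swing forward as they close: fully open they stand 13 mm farther back than shut.
Start: joints at [1.115, 0.217, 1.613, -0, 1.311, -0.112], TCP at [0.211, 0.588, 0.231] pointing down, gripper open.
Joint ranges: [-2.75, 2.75], [-0.78, 2.1], [0.31, 2.55], [-1.13, 4.27], [0.13, 2.63], [-2.58, 2.58]. Speed limits (rad/s): [2.79, 2.79, 3.14, 3.14, 3.14, 3.14].

## Interface

Orientations are given as a unit quaternion [w, x, y, z].
In Python, from plant import r gives the robot as it stands.
- The arm moves only by the tool apply_moves, never from a script. Its argument "moves" is a list that holds one entry, the list of rows, each a list of 5 numbers: the opening, from -1 (shut) to 1 (fully open), so that 0 is half open, then the shift along the tool's x, y, z in units of 40 mm (1.0 is 40 mm), then the turn about the tool's x in degrees. In form: [[[gripper, dx, dy, dz, roll], ...]]. A call has 1 to 8 rows; each row is the pose to reach, as a shift and turn from the pose commanded when the call began, along the tool's axes at that moment; what a row does not reach only later rows make up. A row lasts 1/10 s, in which the tool goes at most 50 mm and 8.59 degrees, less where a joint would pass 70% of its speed; a pose out of reach is approached as far as the arm can. A call with a gripper value outside its range is refused whole. The fingers move at their own pace and stop on an object; "grip_force" is the grip in N (left out, the last holds). Time passes only in rows, so rows that repeat a pose let the fingers close. It gives the time, the measured TCP pose, the force and the opening at its end, in the units of the state.
- r.get_obs(): the state, without advancing time (a new reading comes with each control period).
- r.read_camera(name): name is "scene" or "top" or "wrist"; returns a dict with "img" (420x560x3 uint8, red, green, blue), "fx", "fy", "cx", "cy" (pixels), "k1" (the pictures are not rectified: a ray, as slopes to the right and down, at radius r is drawn at 1 + k1 r^2 times it, then the intrinsics apply), "rvec" (rotation vector, rad) and "tvec" (3), from world to camera coordinates, as OpenCV has them. Camera axes: x right, y down, z forward; pixel columns grow to the right and rows downward; lengths in m; the calibration is good to about 2 mm. A picture is of the moment at which its call begins. There is no depth.
- r.sign_off(): hands the job in, once; it reports no verdict.
The state is a dict: "clock": time; "q": joint angles; "dq": joint speeds; "joint_torque": joint torques, N m; "position": TCP position; "eef_rot": TCP orientation; "ft_force": force on the tool from outside, world axes, zero at the start; "torque": the same for the moment, N m; "finger_gap": finger opening in m.
Only numpy, scipy, OpenCV 4.12 (cv2) and the standard library are available. Lean on these libraries where they do the work, as an engineer would, in place of code of your own. Each camera call takes 0.05 s, during which the arm holds its last target. There are 200 camera calls.

## Working session

There is one attempt and no reset: what is moved stays moved. The work goes in short steps, Python scripts to look and compute and a tool call to move; the robot and the scene stay as the last step left them, time stands still between calls to the robot, and variables do not carry over. Pictures are saved under pics/ and viewed, about 8 in all and at most 12, crops included, and the job is handed in when it is done.

Besides the shell and the picture viewer there is one more tool, called after "Request:" as a command line: name --argument value ..., lists and objects as JSON in quotes. apply_moves: Moves the arm, as the interface text tells. Its arguments: {"type":"object","properties":{"moves":{"type":"array","items":{"type":"array","items":{"type":"array","items":{"type":"number"}}}},"grip_force":{"type":"number"}},"required":["moves"]}

```bash
mkdir -p pics; cat > h.py <<'E'
from plant import r
import numpy as np, cv2
def cam(n,f=None):
    c=r.read_camera(n)
    if f: cv2.imwrite('pics/'+f,c['img'][:,:,::-1])
    return {k:v for k,v in c.items() if k!='img'}|{'img':c['img']}
def ray(c,u,v,z):
    K=np.array([[c['fx'],0,c['cx']],[0,c['fy'],c['cy']],[0,0,1.]])
    p=cv2.undistortPoints(np.array([[[u,v]]],float),K,np.array([c['k1'],0,0,0,0.]))[0,0]
    # plant: drawn = ray*(1+k1 r^2): same as OpenCV k1
    R=cv2.Rodrigues(np.array(c['rvec'],float))[0];t=np.array(c['tvec'],float).ravel()
    o=-R.T@t;d=R.T@np.array([p[0],p[1],1]);return o+d*(z-o[2])/d[2]
def proj(c,P):
    K=np.array([[c['fx'],0,c['cx']],[0,c['fy'],c['cy']],[0,0,1.]])
    return cv2.projectPoints(np.array(P,float).reshape(-1,1,3),np.array(c['rvec'],float),np.array(c['tvec'],float),K,np.array([c['k1'],0,0,0,0.]))[0][:,0]
E
python3 - <<'E'
from h import *
c=cam('top','top0.png');s=cam('scene','scene0.png')
import pickle;pickle.dump((c,s),open('c0.pkl','wb'))
for x in (c,s):
    R=cv2.Rodrigues(np.array(x['rvec'],float))[0];print(-R.T@np.array(x['tvec']).ravel(),x['k1'],x['fx'])
o=r.get_obs();print(o['clock'],o['position'],o['eef_rot'],o['ft_force'],o['finger_gap'],r.grip_point_offset)
E
```

```text
[ 0.51964289 -0.01779657  0.7566172 ] -0.10314371616330656 397.08821585174024
[ 1.10062466 -0.27556113  0.72477127] 0.011606001191910038 483.0487825785778
0.1 [0.21029146 0.58775406 0.23007827] [ 0.69645532  0.12018995  0.69691548 -0.12170937] [-0.49997432 -0.57409044 -0.78850528] 0.08549046665495555 0.0187
```

View pics/top0.png

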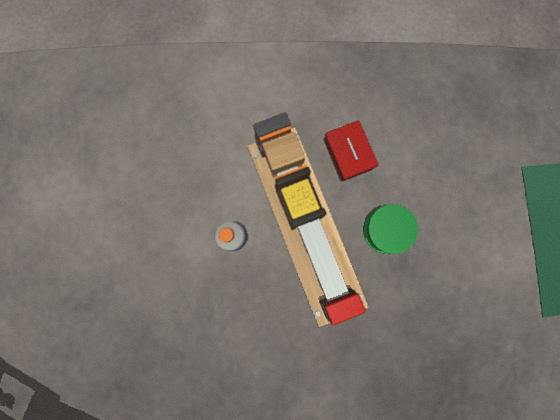

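View pics/scene0.png

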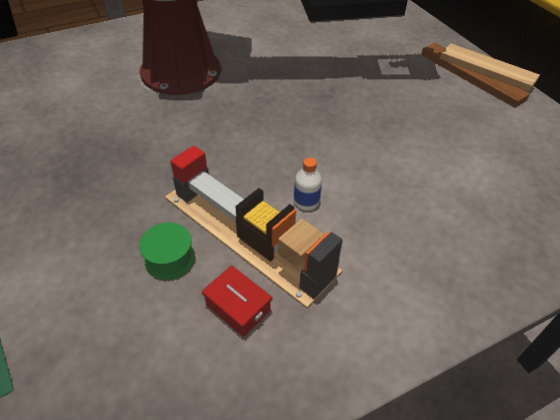

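The top view shows the paddle near (300,200), the end stop near (345,308) and the fixed jaw near (272,125). The scene view agrees: the jaw is close to the block and the rail is clear.

```bash
python3 - <<'E'
from h import *
import pickle
from scipy.spatial.transform import Rotation as Ro
c,s=pickle.load(open('c0.pkl','rb'))
def blob(img,lo,hi,win):
    h=cv2.cvtColor(img,cv2.COLOR_RGB2HSV);m=cv2.inRange(h,lo,hi)
    w=np.zeros_like(m);x0,y0,x1,y1=win;w[y0:y1,x0:x1]=1;m=m*w
    n,l,st,ce=cv2.connectedComponentsWithStats(m);i=1+st[1:,4].argmax()
    cnt=cv2.findContours((l==i).astype(np.uint8),0,1)[0][0];return ce[i],st[i,4],cv2.minAreaRect(cnt)
lo,hi=(20,120,80),(34,255,255)
pt=blob(c['img'],lo,hi,(270,165,330,235));ps=blob(s['img'],lo,hi,(235,190,300,250))
for cc,b in ((c,pt),(s,ps)): print('paddle',b,ray(cc,*b[0],.087))
et=blob(c['img'],(0,150,60),(8,255,255),(315,280,380,335))
print('stop',et,ray(c,*et[0],.102))
# base corners in top, near bench z=.008
for u,v in [(248,147),(318,326),(366,305)]: print(ray(c,u,v,.008))
o=r.get_obs();R=Ro.from_quat(np.roll(o['eef_rot'],-1)).as_matrix();print(R.round(3))
for n,cc,w in(('t',c,(220,100,390,340)),):
    a=cc['img'][w[1]:w[3],w[0]:w[2],::-1];cv2.imwrite('pics/crop.png',cv2.resize(a,None,fx=2.5,fy=2.5,interpolation=2))
E
```

```text
paddle (array([299.9156746 , 198.53769841]), np.int32(1008), ((299.7930908203125, 198.4827423095703), (33.79655075073242, 30.082645416259766), 68.19859313964844)) [ 0.60893707 -0.04782302  0.087     ]
paddle (array([260.8654485 , 215.51162791]), np.int32(602), ((261.0, 215.0), (28.289709091186523, 26.070905685424805), 33.690067291259766)) [ 0.61066228 -0.05232545  0.087     ]
stop (array([344.49204406, 308.05875153]), np.int32(817), ((344.0870666503906, 307.8317565917969), (23.525957107543945, 36.768402099609375), 67.16634368896484)) [ 0.42758385 -0.11924512  0.102     ]
[0.72013862 0.04858354 0.008     ]
[ 0.38141412 -0.08441788  0.008     ]
[ 0.41980801 -0.17408322  0.008     ]
[[-0.001  0.337  0.941]
 [-0.002  0.941 -0.337]
 [-1.    -0.002 -0.   ]]
```

View pics/crop.png

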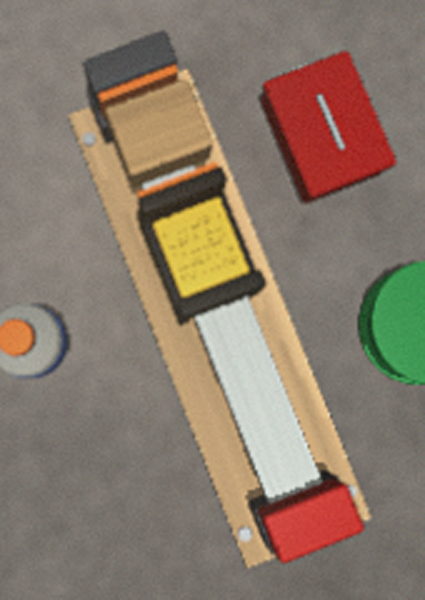

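Rail direction comes out at 21.4° (u = (-0.931,-0.366)), from two agreeing estimates. The measured base length is 0.364 m against 0.37 m, and the paddle measures 57x51 mm against 56x50 mm. The jaw is at about 0.016 m. Next I move over the paddle with the fingers shut and roll by -41°.

Request:
apply_moves --moves '[[[-1,0,-0.69,0.88,-5.1],[-1,0,-1.38,1.76,-10.2],[-1,0,-2.07,2.64,-15.3],[-1,0,-2.76,3.52,-20.4],[-1,0,-3.45,4.4,-25.5],[-1,0,-4.14,5.28,-30.6],[-1,0,-4.83,6.16,-35.8],[-1,0,-5.52,7.04,-41]]]'

```text
clock: 0.9
position: [0.4016, 0.2839, 0.2309]
eef_rot: [0.695, -0.132, 0.695, 0.132]
ft_force: [0.3, -0.2, -0.0]
finger_gap: -0.0001
```

```bash
cat > st.py <<'E'
from h import *
from scipy.spatial.transform import Rotation as Ro
import sys
o=r.get_obs();R=Ro.from_quat(np.roll(o['eef_rot'],-1)).as_matrix();p=np.array(o['position'])
print(o['clock'],p,np.array(o['ft_force']).round(1),o['finger_gap'],np.array(o['q']).round(2));print(R.round(3))
t=[float(a) for a in sys.argv[1:4]]
if t: print('units',(R.T@(np.array(t)-p)/.04).round(2))
E
python3 st.py 0.6 -0.0527 0.23
```

```text
0.9 [0.40163621 0.28386926 0.23089917] [ 0.3 -0.2 -0. ] -0.00013509271425259163 [ 0.47 -0.07  1.92 -0.    1.29 -1.47]
[[-0.    -0.367  0.93 ]
 [-0.     0.93   0.367]
 [-1.    -0.    -0.   ]]
units [ 0.02 -9.65  1.53]
```

Request:
apply_moves --moves '[[[-1,0,-1.2,0.19,0],[-1,0,-2.4,0.38,0],[-1,0,-3.6,0.57,0],[-1,0,-4.8,0.76,0],[-1,0,-6.0,0.95,0],[-1,0,-7.2,1.14,0],[-1,0,-8.4,1.33,0],[-1,0,-9.6,1.53,0]]]'

```text
clock: 1.7
position: [0.5982, -0.0517, 0.2307]
eef_rot: [0.695, -0.13, 0.695, 0.131]
ft_force: [1.0, 0.7, 0.1]
finger_gap: 0.0001
```

Request:
apply_moves --moves '[[[-1,0.3,0,0,0],[-1,0.6,0,0,0],[-1,1.0,0,0,0],[-1,1.4,0,0,0],[-1,1.8,0,0,0],[-1,2.1,0,0,0],[-1,2.1,0,0,0],[-1,2.1,0,0,0]]]'

```text
clock: 2.5
position: [0.5978, -0.0496, 0.147]
eef_rot: [0.695, -0.131, 0.695, 0.131]
ft_force: [0.2, -0.1, -0.1]
finger_gap: -0.0005
```

```bash
python3 st.py 0.6 -0.0527 0.087; python3 - <<'E'
from h import *
c=cam('top');s=cam('scene')
a=c['img'][140:300,220:380];b=s['img'][110:270,180:340]
cv2.imwrite('pics/two.png',cv2.resize(np.hstack([a,b])[:,:,::-1],None,fx=2.5,fy=2.5,interpolation=2))
E
```

```text
2.5 [ 0.59777541 -0.04955316  0.14704345] [ 0.2 -0.1 -0.1] -0.0004943385026071977 [-0.2   0.25  1.74 -0.    1.15 -2.14]
[[-0.    -0.364  0.931]
 [ 0.     0.931  0.364]
 [-1.     0.    -0.   ]]
units [ 1.5  -0.09  0.02]
```

View pics/two.png

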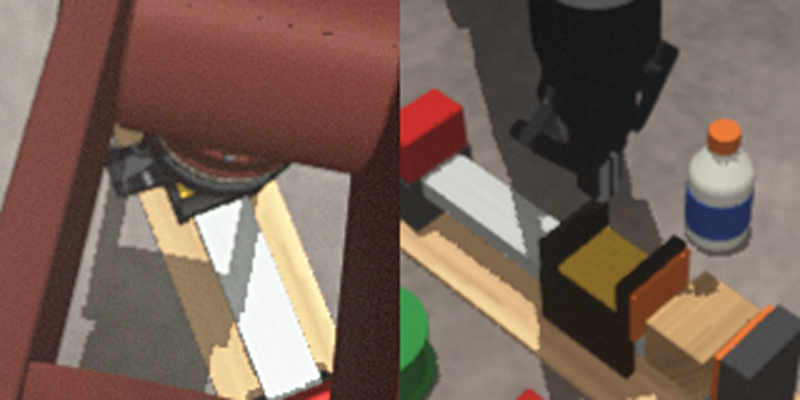

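The fingertips are shut and above the gap, nearer the rear wall. The view is partly blocked, but it agrees with the measured pose. Next I lower onto the paddle.

Request:
apply_moves --moves '[[[-1,0.5,-0.08,0,0],[-1,0.9,-0.08,0,0],[-1,1.2,-0.08,0,0],[-1,1.4,-0.08,0,0],[-1,1.5,-0.08,0,0],[-1,1.6,-0.08,0,0],[-1,1.7,-0.08,0,0],[-1,1.7,-0.08,0,0]]]'

```text
clock: 3.4
position: [0.5992, -0.0528, 0.0797]
eef_rot: [0.695, -0.131, 0.695, 0.131]
ft_force: [-1.3, 0.8, 3.9]
finger_gap: 0.0001
```

```bash
python3 st.py 0.6 -0.0527 0.075
```

```text
3.4 [ 0.59921576 -0.05284168  0.07968802] [-1.3  0.8  3.9] 6.635039567640195e-05 [-0.2   0.34  1.77  0.    1.03 -2.15]
[[ 0.    -0.363  0.932]
 [-0.     0.932  0.363]
 [-1.    -0.     0.   ]]
units [ 0.12 -0.    0.02]
```

Contact with the paddle gives 3.9 N at 7 mm depression, which matches its spring. Next I press to the bottom.

Request:
apply_moves --moves '[[[-1,0.06,0,0,0],[-1,0.12,0,0,0],[-1,0.16,0,0,0],[-1,0.2,0,0,0],[-1,0.2,0,0,0]]]'

```text
clock: 3.9
position: [0.6016, -0.0522, 0.0749]
eef_rot: [0.697, -0.13, 0.693, 0.131]
ft_force: [-3.0, 4.2, 15.1]
finger_gap: -0.0002
```

The paddle is at its bottom (TCP z 0.075, 15 N). Next I push along the rail (tool -z).

Request:
apply_moves --moves '[[[-1,0,0,-0.08,0],[-1,0,0,-0.16,0],[-1,0,0,-0.26,0],[-1,0,0,-0.38,0],[-1,0,0,-0.5,0],[-1,0,0,-0.62,0],[-1,0,0,-0.74,0],[-1,0,0,-0.86,0]]]'

```text
clock: 4.7
position: [0.5712, -0.0643, 0.0749]
eef_rot: [0.698, -0.13, 0.692, 0.13]
ft_force: [1.1, 6.2, 12.1]
finger_gap: -0.0001
```

```bash
python3 st.py; python3 - <<'E'
from h import *
s=cam('scene')
cv2.imwrite('pics/s2.png',cv2.resize(s['img'][110:310,140:360,::-1],None,fx=2.5,fy=2.5,interpolation=2))
E
```

```text
4.7 [ 0.57118672 -0.06429619  0.07491089] [ 1.1  6.2 12.1] -8.544483387483607e-05 [-0.24  0.29  1.85  0.    1.   -2.18]
[[ 0.01  -0.362  0.932]
 [ 0.002  0.932  0.362]
 [-1.    -0.002  0.01 ]]
```

View pics/s2.png

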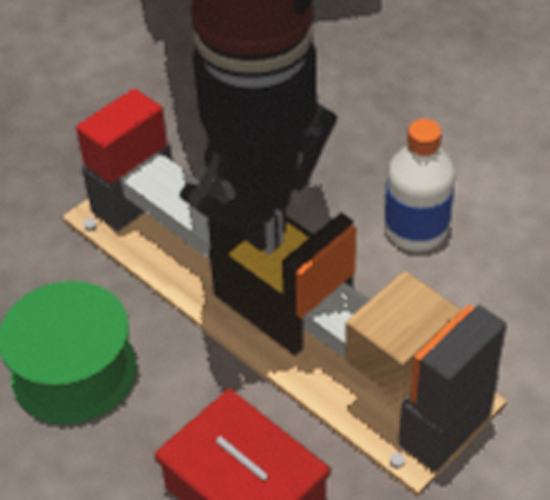

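The jaw is moving with the fingers, the paddle is down, and the block is staying put. I keep pushing.

Request:
apply_moves --moves '[[[-1,0,0,-0.14,0],[-1,0,0,-0.28,0],[-1,0,0,-0.42,0],[-1,0,0,-0.56,0],[-1,0,0,-0.7,0],[-1,0,0,-0.84,0],[-1,0,0,-0.98,0],[-1,0,0,-1.12,0]]]'

```text
clock: 5.55
position: [0.5296, -0.0811, 0.0749]
eef_rot: [0.698, -0.131, 0.691, 0.13]
ft_force: [1.5, 5.4, 12.2]
finger_gap: -0.0001
```

Request:
apply_moves --moves '[[[-1,0,0,-0.14,0],[-1,0,0,-0.28,0],[-1,0,0,-0.42,0],[-1,0,0,-0.56,0],[-1,0,0,-0.7,0],[-1,0,0,-0.84,0],[-1,0,0,-0.98,0],[-1,0,0,-1.12,0]]]'

```text
clock: 6.35
position: [0.4879, -0.0977, 0.0749]
eef_rot: [0.698, -0.131, 0.692, 0.13]
ft_force: [0.8, 5.9, 14.2]
finger_gap: 0.0
```

Request:
apply_moves --moves '[[[-1,0,0,-0.1,0],[-1,0,0,-0.2,0],[-1,0,0,-0.3,0],[-1,0,0,-0.4,0],[-1,0,0,-0.45,0],[-1,0,0,-0.45,0]]]'

```text
clock: 6.95
position: [0.4707, -0.1045, 0.0748]
eef_rot: [0.698, -0.131, 0.692, 0.13]
ft_force: [-0.4, 5.3, 15.0]
finger_gap: 0.0001
```

```bash
python3 st.py; python3 - <<'E'
from h import *
s=cam('scene')
cv2.imwrite('pics/s3.png',cv2.resize(s['img'][110:310,140:360,::-1],None,fx=2.5,fy=2.5,interpolation=2))
E
```

```text
6.95 [ 0.470715   -0.10446198  0.07481769] [-0.4  5.3 15. ] 8.739786347862116e-05 [-0.37  0.11  2.06  0.    0.96 -2.31]
[[ 0.008 -0.362  0.932]
 [ 0.     0.932  0.362]
 [-1.    -0.003  0.008]]
```

View pics/s3.png

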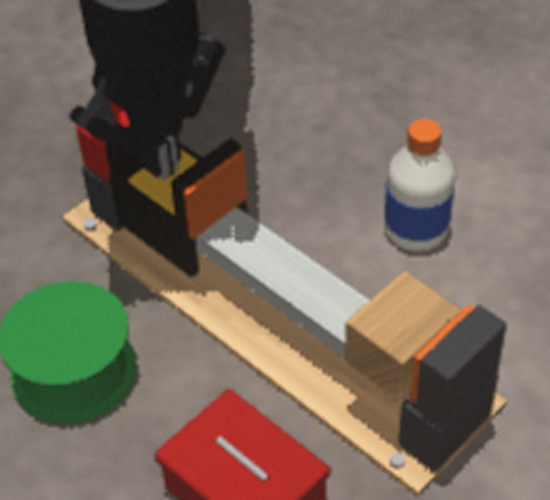

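The jaw is almost at the stop and the force hasn't risen yet. I continue gently.

Request:
apply_moves --moves '[[[-1,0,0,-0.05,0],[-1,0,0,-0.1,0],[-1,0,0,-0.15,0],[-1,0,0,-0.2,0],[-1,0,0,-0.2,0]]]'

```text
clock: 7.5
position: [0.4662, -0.108, 0.0749]
eef_rot: [0.7, -0.132, 0.69, 0.129]
ft_force: [7.0, 4.6, 7.3]
finger_gap: -0.0002
```

Request:
apply_moves --moves '[[[-1,0.06,0,-0.05,0],[-1,0.1,0,-0.1,0],[-1,0.1,0,-0.15,0],[-1,0.1,0,-0.2,0],[-1,0.1,0,-0.2,0]]]'

```text
clock: 8.0
position: [0.4664, -0.1082, 0.0749]
eef_rot: [0.707, -0.129, 0.684, 0.128]
ft_force: [19.5, 19.1, 14.4]
finger_gap: -0.0003
```

```bash
python3 st.py; python3 - <<'E'
from h import *
s=cam('scene');t=cam('top')
cv2.imwrite('pics/s4.png',cv2.resize(np.hstack([s['img'][130:250,150:280],t['img'][220:340,270:400]])[:,:,::-1],None,fx=3,fy=3,interpolation=2))
E
```

```text
8.0 [ 0.46641123 -0.10824967  0.07489081] [19.5 19.1 14.4] -0.00026596156076727327 [-0.38  0.09  2.09  0.02  0.94 -2.33]
[[ 0.032 -0.357  0.933]
 [ 0.004  0.934  0.358]
 [-0.999 -0.008  0.032]]
```

View pics/s4.png

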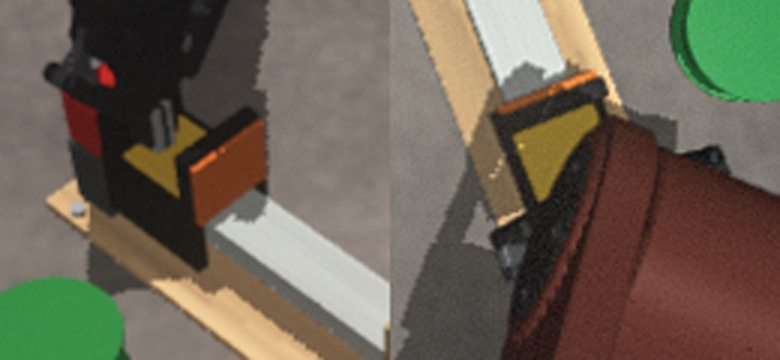

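The jaw is stalled at the stop. The TCP hasn't moved while the push rose to 27 N, and it lies 18 mm past the jaw centre predicted for the end stop, which means the finger is on the rear wall. I ease the push while keeping a little lead towards the stop, then lift straight up.

Request:
apply_moves --moves '[[[-1,0,0,0.08,0],[-1,-0.1,0,0.16,0],[-1,-0.25,0,0.2,0],[-1,-0.4,0,0.2,0],[-1,-0.55,0,0.2,0],[-1,-0.75,0,0.2,0],[-1,-1.0,0,0.22,0],[-1,-1.3,0,0.24,0]]]'

```text
clock: 8.9
position: [0.4606, -0.1066, 0.1191]
eef_rot: [0.695, -0.131, 0.695, 0.131]
ft_force: [0.3, 0.6, -0.5]
finger_gap: -0.0002
```

Request:
apply_moves --moves '[[[-1,-0.6,0,0,0],[-1,-1.4,0,0,0],[-1,-2.2,0,0,0],[-1,-3.0,0,0,0],[-1,-3.0,1.0,0,0],[-1,-3.0,2.0,0,0],[-1,-3.0,3.0,0,0],[-1,-3.0,4.0,0,0]]]'

```text
clock: 9.7
position: [0.4018, 0.0431, 0.2395]
eef_rot: [0.695, -0.13, 0.695, 0.13]
ft_force: [0.5, 0.1, -0.4]
finger_gap: 0.0001
```

Request:
apply_moves --moves '[[[-1,0,1.0,0,0],[-1,0,2.0,0,0],[-1,0,3.0,0,0],[-1,0,4.0,0,0],[-1,0,4.6,0,0],[-1,0,5.0,0,0],[-1,0,5.0,0,0]]]'

```text
clock: 10.4
position: [0.3292, 0.2297, 0.2394]
eef_rot: [0.695, -0.132, 0.695, 0.132]
ft_force: [-0.9, 0.6, -0.7]
finger_gap: 0.0001
```

```bash
python3 st.py; python3 - <<'E'
from h import *
s=cam('scene');t=cam('top')
cv2.imwrite('pics/s5.png',cv2.resize(np.hstack([s['img'][100:320,140:360],t['img'][100:320,220:380+30]])[:,:,::-1],None,fx=1.9,fy=1.9,interpolation=2))
for cc,w in((t,(290,200,370,310)),):
    h=cv2.cvtColor(cc['img'],cv2.COLOR_RGB2HSV);m=cv2.inRange(h,(20,120,80),(34,255,255));k=np.zeros_like(m);k[w[1]:w[3],w[0]:w[2]]=1;m*=k
    n,l,st,ce=cv2.connectedComponentsWithStats(m);i=1+st[1:,4].argmax();print(ce[i],st[i],ray(cc,*ce[i],.087))
E
```

```text
10.4 [0.32917188 0.22969296 0.23936548] [-0.9  0.6 -0.7] 0.00011068945252698006 [ 0.43 -0.3   2.1   0.    1.34 -1.51]
[[ 0.    -0.366  0.93 ]
 [ 0.     0.93   0.366]
 [-1.     0.     0.   ]]
[330.20291262 274.56213592] [ 311  254   40   42 1030] [ 0.48095391 -0.09807282  0.087     ]
```

View pics/s5.png

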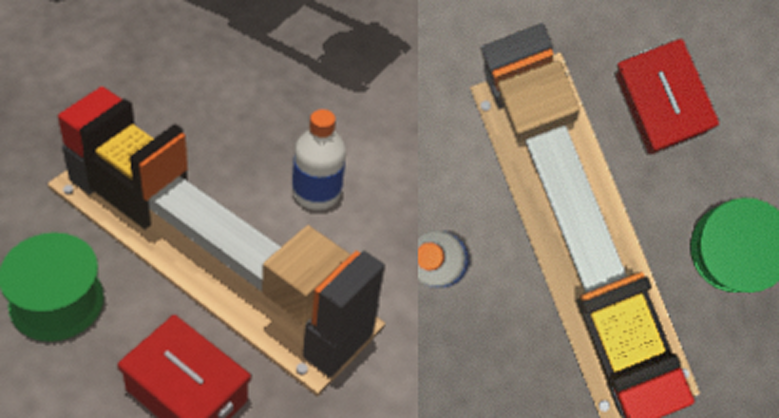

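The jaw is against the red stop and the paddle is up. The paddle centre measures (0.4810,-0.0981), against a predicted (0.4806,-0.0978). The block and the other objects look unmoved, so I'm handing in.

```bash
python3 -c "
from plant import r
print(r.sign_off())"
```

```text
the job is handed in; nothing more can be done
None
```

The bench clamp is fully open: the sliding jaw is up against the red end stop. With the fingers shut, I pressed the paddle to its bottom and pushed the jaw along the rail. At the stop, the push rose to about 27 N with no further movement. I then eased off, lifted straight up and moved clear, finishing at 10.4 s on the clock.

- **Jaw position:** the last top picture puts the paddle centre at (0.481, -0.098), within 1 mm of where it should be with the jaw against the stop. It shows no visible gap at the stop.
- **Paddle:** it looks sprung up in both final pictures. I judged this by eye and did not measure its height.
- **Surroundings:** the block, bottle, spool and box look unmoved by eye. The wrist force is back to about zero.
- **Disagreement:** the first paddle fix differed by about 4.5 mm between the two cameras. I put this down to the clamping face partly hiding the paddle in the scene view, and used the top view. No other check failed.

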